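# Fit the laser source module and hold the enclosure cover at the interlock index

## Robot

A 6-joint arm with a two-finger parallel gripper is mounted at the origin on the work surface. World frame = base frame: x ahead of the robot, y to its left, z up, the work surface at z = 0. Lengths are in m, angles in rad, forces in N, time in s.
With the tool pointing down it reaches from about 0.375 to 0.9 m from the base axis. Payload 3.1 kg.
Tool frame: the origin (TCP) lies on the front face of the gripper's body, between the roots of the fingers; the fingertips stand 70 mm ahead of it and the grasp point (between the pads) lies 51 mm ahead of it; z points along the fingers, y is the line along which they close (so a half turn about z gives the same grasp; the last joint's range is limited). The gripper opens to 87 mm and grips with 3 to 60 N. Pads are 19 mm wide; open, the fingers measure 117 mm over their backs; the gripper's body (75 mm by 190 mm) begins 51 mm behind the grasp point.
Start: joints at [-1.317, 0.527, 1.433, -0, 1.181, -0.178], TCP at [0.262, -0.568, 0.292] pointing down, gripper open.
Joint ranges: [-3.08, 3.08], [-0.75, 2.2], [0.22, 2.44], [-1.43, 4.57], [0, 2.65], [-2.85, 2.85]. Speed limits (rad/s): [2.79, 2.79, 3.14, 3.14, 3.14, 3.14].

## Interface

Orientations are given as a unit quaternion [x, y, z, w].
In Python, from rig import robot, cams, ticket gives the robot as it stands. The module is installed in compiled form; this text tells all that it offers.
- The arm moves only by the shell command python3 -m crank 'ROWS' [FORCE]. ROWS is JSON, a list of rows, each a list of 7 numbers: the shift along the tool's x, y, z in cm, then the turn, a rotation vector about the tool's x, y, z in rad, then the closure, from 0 (fully open) to 1 (shut). A call has 1 to 5 rows; each row shifts and turns the commanded pose from where the row before left it, along the tool's axes as they then stand; what a row does not reach is not made up. A row lasts 1/8 s, in which the tool goes at most 62.5 mm and 10.7 degrees, less where a joint would pass 70% of its speed; a pose out of reach is approached as far as the arm can. A call is refused whole if a number of a shift passes 6.25 or a number of a turn 0.188, either way. A call with a gripper value outside its range is refused whole. The fingers move at their own pace and stop on an object; FORCE is the grip in N (left out, the last holds). Time passes only in rows, so rows that do not move let the fingers close. It gives the time, the measured TCP pose, the force, the opening and the grip force at its end, in the units of the state.
- robot.get_obs(): the state, without advancing time (a new reading comes with each control period).
- cams.camera(name): name is "scene" or "top" or "wrist"; returns the picture (384x512x3 uint8, red, green, blue); there is no depth.
- cams.camera_info(name): a dict with "intrinsics" (3x3 intrinsics, pixels), "pose" (4x4, takes a point from camera to world coordinates). Camera axes: x right, y down, z forward; pixel columns grow to the right and rows downward; lengths in m; the calibration is good to about 2 mm. The wrist camera is an equidistant fisheye: a pixel r from the principal point sees the ray r / f radians off the axis. A picture is of the moment at which its call begins: read the wrist's pose just before it. camera_info takes no time and is no camera call; for the wrist camera it gives the pose at the moment of the call.
- ticket.hand_in(): hands the job in; it is judged then, once.
The state is a dict: "time": time; "q": joint angles; "joint_velocities": joint speeds; "joint_torque": joint torques, N m; "position": TCP position; "tool_rot": TCP orientation; "ft_force": force on the tool from outside, world axes, zero at the start; "moment": the same for the moment, N m; "grip_width": finger opening in m; "grip_force": force on a finger pad.
Only numpy, scipy, OpenCV 4.12 (cv2) and the standard library are available. Lean on these libraries where they do the work, as an engineer would, in place of code of your own. Each camera call takes 0.05 s, during which the arm holds its last target. There are 200 camera calls.

## Task

Prepare the laser test station for its cover-interlock check: take the laser module with the copper base (not the all-black blank), set it in the nest with its lens facing the enclosure's port and press it fully home, flush against the stiff contacts, the cover being shut. Then lift the enclosure's hinged cover, which has a bow handle, until the white pointer on its edge stands level with the orange index on the quadrant, and finish while still holding it steady there, because it falls when let go. Leave the index setting, the seated module and everything else on the bench as they are.

Things in the scene. Friction and masses are not known exactly. Their poses are not given: they have to be found in the camera images.
- module: Laser source module, about 0.15 kg, flat on the blue mat (2 mm thick) at first. Copper base 32 (x) x 44 (y) x 12 mm high; centred on it a bare aluminium housing 24 (x) x 30 (y) x 26 mm high (38 mm in all); brass lens barrel on the housing's +y face, orange dot on top at the lens end. Origin: centre of the underside. Grip the housing across its 24 mm, fingers closing along x.
- module_lens (a point): Tip of the module's lens barrel (12 mm diameter, 12 mm long): 27 mm along +y and 25 mm above the module's origin.
- blank: Bystander: all-black blanking module of the laser module's size but without lens, on the blue mat; which of the two lies where changes.
- station: Black breadboard 200 (x) x 360 (y) x 12.7 mm, fixed to the bench; origin: centre of its underside. Its axes are those of nest and enclosure. The enclosure, a black box 150 (x) x 140 (y) x 100 mm high, stands on it centred at y = +80 mm, the nest at x = -10, y = -100 mm. The port, a round tube, is on the enclosure's wall towards the nest.
- nest_seat (a point): Where the centre of the module's underside must be when fully home; axes as the module's, +y pointing at the port. 31 mm above the bench and 12 mm below the nest's top. The green contact plate in the recess stands 4 mm above this point at first, so that a module merely laid in stands 4 mm proud.
- nest_top (a point): Centre of the recess's mouth on the nest's top, 12 mm above nest_seat. The nest is a grey block 66 (x) x 80 (y) mm, the recess 34.4 x 46.4 mm (1.2 mm play each side of the copper base, 3 mm chamfer at the mouth). Orange dot on the lens side. Fully home, the top of the copper base is flush with this point.
- contacts (a joint): How far the green contact plate in the recess is pushed in, m: 0 up, 0.004 fully down at its stop. It yields stiffly to a push of about 6 N on the module and stays where it is pushed.
- cover (a joint): Angle of the enclosure's hinged cover, rad: 0 shut (level), grows as its near edge rises, stop at 1.75. Black plate 152 x 140 x 5 mm, about 0.4 kg, free-swinging: falls shut when let go.
- cover_handle (a point): Middle of the cover's aluminium bow handle: round bar, 10 mm diameter, 80 mm free between its posts, parallel to the hinge, its axis 35 mm above the cover plate and 17 mm inside the near edge; from the hinge 135 mm along the cover's -x and 40 mm along its z. Axes turn with the cover, y along the bar. The bar can turn between the fingers as the cover swings.
- cover_hinge (a point): Middle of the cover's hinge axis, on the top far edge of the enclosure, 113 mm above the bench. Axes turn with the cover: y along the hinge, -x along the cover to its near edge. The enclosure below is a black box 150 x 140 x 100 mm on the breadboard.
- cover_pointer (a point): White pointer pin, 4 mm thick, on the cover's left (+y) edge, 118 mm from the hinge axis and 78 mm to +y of the hinge's middle. It moves with the cover.
- index_mark (a point): Where the pointer must be: the outer end of the orange index tab (16 mm wide along the arc) clamped on the aluminium quadrant at the enclosure's left (+y) side, 118 mm from the hinge axis. Set somewhere between about 28 and 57 degrees above level. With the pointer there, the two points coincide.
- index (a joint): Setting of the index, rad, on the same scale as joint cover (index value 0.7 = the cover's angle 0.7 is wanted). Held by a clamp; not to be moved.
- driver: Bystander: red-handled screwdriver 180 mm long, lying on the bench left of the station.
- post: Bystander: optical post, 105 mm tall, on a 50 x 75 mm black foot, left of the station.
- lens_tube: Bystander: black ring 31 mm in diameter, 30 mm tall, left of the station.
- bracket: Bystander: black angle bracket 90 mm long, 29 mm tall, on the bench to the right of the blue mat.
- screw_box: Bystander: open clear box of screws, 70 x 50 x 20 mm, beyond the blue mat.

How it is judged:
On the way:
1. the module is fully home in the nest, lens towards the port, while the cover is still shut (x of module in the frame of nest_seat between -0.0025 and 0.0025 m and y of module in the frame of nest_seat between -0.0025 and 0.0025 m and z of module in the frame of nest_seat between -0.003 and 0.0015 m and angle between the z axis of module and the z axis of nest_seat, either way round below 0.05 rad and y of module_lens in the frame of nest_seat above 0.02 m and value of joint cover below 0.06 rad), for 0.2 s.
At the end, for the whole second after the job is handed in: The module is still fully home (underside within 1.5 mm of the stop and 2.5 mm of the nest's centre, lens towards the port), the pointer is within 8 mm of the index mark (half the orange tab's width), and the cover is at rest, held there by the gripper's fingers (x of module in the frame of nest_seat between -0.0025 and 0.0025 m and y of module in the frame of nest_seat between -0.0025 and 0.0025 m and z of module in the frame of nest_seat between -0.003 and 0.0015 m and angle between the z axis of module and the z axis of nest_seat, either way round below 0.05 rad and y of module_lens in the frame of nest_seat above 0.02 m and distance between cover_pointer and index_mark below 0.008 m and velocity of joint cover between -0.1 and 0.1 rad/s and contact force between the fingers and cover above 0.5 N and contact force between the fingers and module below 0.1 N); the arm keeps its last pose, push and grip.
It fails at once if a bystander on the bench is moved by more than 20 mm (distance of any of blank, driver, post, lens_tube, bracket, screw_box from where it was at the start of the episode above 0.02 m).
It fails at once if the orange index is shifted by more than 5 mm (distance of index_mark from where it was at the start of the episode above 0.005 m).
It also fails if it takes over 54 s, if anything falls off the work surface, if the arm or the gripper's body presses on something with over 40 N, if the wrist force passes 120 N, or if a joint passes its speed limit or range.

## Working session

There is one attempt and no reset: what is moved stays moved. The work goes in short steps, Python scripts to look and compute and a shell command to move; the robot and the scene stay as the last step left them, time stands still between calls to the robot, and variables do not carry over. Pictures are saved under pics/ and viewed, at most 10 in all, crops included, and the job is handed in when it is done.

```bash
mkdir -p pics; python3 - <<'E'
from rig import robot,cams
import cv2,numpy as np
np.set_printoptions(precision=4,suppress=True)
for n in ["scene","top","wrist"]:
    i=cams.camera_info(n);print(n,np.array(i["intrinsics"]).tolist(),np.array(i["pose"]))
    im=cams.camera(n);cv2.imwrite(f"pics/{n}0.png",im[:,:,::-1])
o=robot.get_obs();print(o)
E
```

```text
scene [[347.7019074625371, 0.0, 248.67829266311986], [0.0, 347.7019074625371, 194.03230481420127], [0.0, 0.0, 1.0]] [[ 0.7093  0.5708 -0.4137  1.0155]
 [ 0.7049 -0.5836  0.4032 -0.4092]
 [-0.0113 -0.5776 -0.8163  1.038 ]
 [ 0.      0.      0.      1.    ]]
top [[362.51260133800656, 0.0, 257.26018748783713], [0.0, 362.51260133800656, 190.4841592382775], [0.0, 0.0, 1.0]] [[ 0.0095 -0.995   0.0995  0.4221]
 [-0.9996 -0.012  -0.024   0.045 ]
 [ 0.025  -0.0992 -0.9948  1.4611]
 [ 0.      0.      0.      1.    ]]
wrist [[297.3186396354542, 0.0, 258.61889352685273], [0.0, 297.3186396354542, 190.30997651787771], [0.0, 0.0, 1.0]] [[ 0.4182 -0.8698 -0.262   0.3328]
 [-0.9083 -0.4016 -0.1169 -0.5354]
 [-0.0035  0.2868 -0.958   0.3843]
 [ 0.      0.      0.      1.    ]]
{'time': 0.15, 'q': array([-1.3175,  0.5283,  1.4336, -0.    ,  1.1814, -0.1785]), 'joint_velocities': array([ 0.    , -0.0013, -0.0031, -0.0028,  0.0002, -0.0012]), 'joint_torque': array([  0.0008, -44.0433, -17.6841,   0.0633,   0.0552,  -0.0001]), 'position': array([ 0.2615, -0.5672,  0.2915]), 'tool_rot': array([ 0.9768,  0.2142, -0.    , -0.0009]), 'ft_force': array([-0.2541, -0.3338,  1.1943]), 'moment': array([-0.0016,  0.0465, -0.0101]), 'grip_force': 0.0, 'grip_width': 0.08724637042816931}
```

View pics/scene0.png

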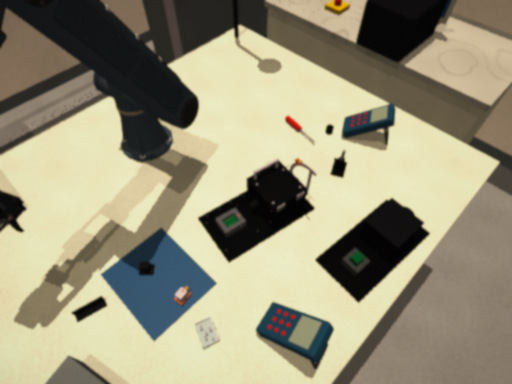

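View pics/top0.png

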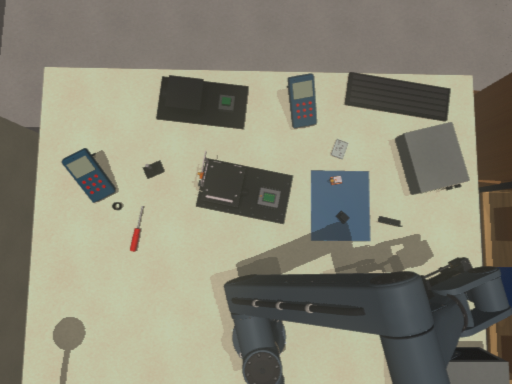

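Scene/top pictures show: the copper module at top px (336,180), the blank at (343,217), our station (with bow handle and quadrant) at about (245,190), nest green plate at (269,198), orange index near (200,175). I'll enlarge the details.

```bash
cat > h.py <<'E'
import numpy as np,cv2
from rig import robot,cams
from scipy.spatial.transform import Rotation as R
np.set_printoptions(precision=4,suppress=True)
def ray(info,uv):
    K=np.array(info["intrinsics"]);T=np.array(info["pose"]);d=np.array([(uv[0]-K[0,2])/K[0,0],(uv[1]-K[1,2])/K[1,1]])
    if abs(K[0,0]-297.3)<3:
        r=np.hypot(*d);v=np.array([*(d/r*np.sin(r) if r>1e-9 else d),np.cos(r)])
    else: v=np.array([*d,1.]);v/=np.linalg.norm(v)
    return T[:3,3],T[:3,:3]@v
def onz(info,uv,z):
    o,v=ray(info,uv);return o+v*(z-o[2])/v[2]
def tri(a,b):
    A=np.zeros((3,3));c=np.zeros(3)
    for o,v in(a,b):
        P=np.eye(3)-np.outer(v,v);A+=P;c+=P@o
    p=np.linalg.solve(A,c);return p,[np.linalg.norm(np.cross(p-o,v))for o,v in(a,b)]
def proj(info,p):
    K=np.array(info["intrinsics"]);T=np.array(info["pose"]);c=T[:3,:3].T@(np.array(p)-T[:3,3])
    if abs(K[0,0]-297.3)<3:
        t=np.arctan2(np.hypot(c[0],c[1]),c[2]);d=c[:2]/np.hypot(c[0],c[1])*t
    else:d=c[:2]/c[2]
    return d*K[0,0]+K[:2,2]
def blobs(im,lo,hi,amin=3):
    h=cv2.cvtColor(im,cv2.COLOR_RGB2HSV);m=cv2.inRange(h,np.array(lo),np.array(hi))
    n,l,s,c=cv2.connectedComponentsWithStats(m)
    return sorted([(int(s[i,4]),c[i].round(1).tolist(),s[i,:4].tolist())for i in range(1,n)if s[i,4]>=amin],reverse=True)
def snap(name,f=None):
    i=cams.camera_info(name);im=cams.camera(name)
    if f:cv2.imwrite(f"pics/{f}.png",im[:,:,::-1])
    return i,im
E
python3 - <<'E'
from h import *
t=cv2.imread("pics/top0.png");s=cv2.imread("pics/scene0.png")
a=cv2.resize(t[145:235,185:385],None,fx=4,fy=4,interpolation=cv2.INTER_CUBIC)
b=cv2.resize(s[150:210,165:325],None,fx=4,fy=4,interpolation=cv2.INTER_CUBIC)[:240]
b=np.hstack([b,np.zeros((240,160,3),np.uint8)])
cv2.imwrite("pics/c0.png",np.vstack([a,b]))
for n in["top","scene"]:
    im=cv2.imread(f"pics/{n}0.png")[:,:,::-1]
    print(n,"orange",blobs(im,(3,90,110),(20,255,255))[:6],"\n green",blobs(im,(50,110,40),(85,255,255))[:4])
i=cams.camera_info("top")
for uv,z in[((336,180),.02),((343,217),.02),((269,198),.037)]:print(onz(i,uv,z))
E
```

```text
top orange [(499, [487.0, 228.8], [482, 192, 11, 74]), (197, [493.1, 339.6], [490, 324, 8, 32]), (95, [135.0, 239.7], [130, 228, 10, 24]), (44, [488.8, 181.1], [478, 180, 22, 3]), (31, [200.2, 174.5], [197, 172, 7, 7]), (24, [333.7, 181.8], [330, 179, 12, 6])] 
 green [(25, [268.3, 197.4], [265, 195, 8, 5]), (12, [224.3, 100.4], [223, 98, 4, 5])]
scene orange [(90, [336.5, 5.6], [324, 0, 26, 15]), (83, [293.0, 122.8], [285, 115, 17, 17]), (43, [298.1, 161.3], [295, 158, 8, 8]), (38, [178.3, 300.8], [174, 297, 10, 8]), (20, [185.0, 288.6], [182, 286, 7, 6]), (15, [188.2, 294.3], [187, 292, 4, 6])] 
 green [(115, [357.4, 256.9], [351, 250, 14, 15]), (87, [230.1, 220.3], [224, 215, 13, 11])]
[ 0.6125 -0.3067  0.02  ]
[ 0.464 -0.333  0.02 ]
[ 0.5353 -0.0359  0.037 ]
```

View pics/c0.png

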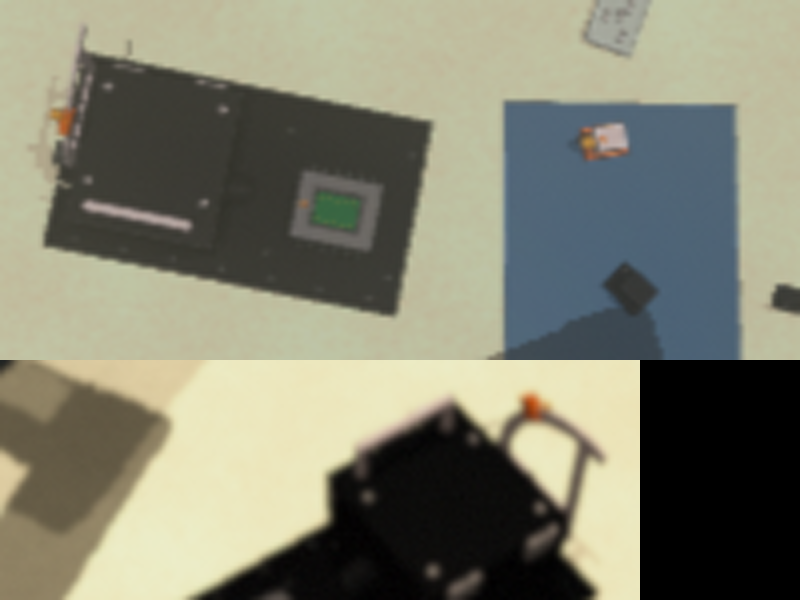

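The crops show the module on the mat, lens towards +y with yaw of about +10°. The station is yawed about −11°, with its handle on the robot's side. Moving above the module.

```bash
python3 -m crank '[[5.3,-1.1,0.5,0,0,0,0],[5.3,-1.1,0.5,0,0,0,0],[5.3,-1.1,0.5,0,0,0,0],[5.3,-1.1,0.5,0,0,0,0],[5.3,-1.1,0.5,0,0,0,0]]' 
python3 -m crank '[[5.3,-1.1,0.5,0,0,0,0],[5.3,-1.1,0.5,0,0,0,0],[5.3,-1.1,0.5,0,0,0,0],[0,0,0,0,0,-0.187,0],[0,0,0,0,0,-0.187,0]]'
python3 -m crank '[[0,0,0,0,0,-0.187,0],[0,0,0,0,0,-0.187,0],[0,0,0,0,0,-0.187,0],[0,0,0,0,0,-0.187,0],[0,0,0,0,0,-0.187,0]]'
python3 -m crank '[[0,0,0,0,0,0,0],[0,0,0,0,0,0,0]]'
python3 - <<'E'
from h import *
i,im=snap("wrist","w1");o=robot.get_obs();print(o["position"],R.from_quat(o["tool_rot"]).as_matrix(),o["q"])
print(i["pose"]);print(proj(i,[.61,-.305,.03]))
E
```

```text
time: 0.78
position: [0.4804, -0.4055, 0.2668]
tool_rot: [0.977, 0.214, -0.0, -0.0]
ft_force: [-1.0, -1.0, 0.3]
grip_width: 0.0872
grip_force: 0.0
time: 1.4
position: [0.6104, -0.3089, 0.2514]
tool_rot: [0.918, 0.396, -0.0, -0.001]
ft_force: [-0.1, -0.5, -0.1]
grip_width: 0.0869
grip_force: 0.0
time: 2.02
position: [0.6096, -0.3101, 0.2517]
tool_rot: [0.642, 0.767, -0.0, -0.001]
ft_force: [0.4, -0.8, -0.1]
grip_width: 0.0876
grip_force: 0.0
time: 2.28
position: [0.6098, -0.3101, 0.252]
tool_rot: [0.646, 0.764, 0.0, -0.0]
ft_force: [-0.2, -0.7, -0.7]
grip_width: 0.0872
grip_force: 0.0
[ 0.6098 -0.3102  0.2521] [[-0.1671  0.9859 -0.0003]
 [ 0.9859  0.1671  0.0003]
 [ 0.0003 -0.0002 -1.    ]] [-0.6335  0.6506  1.3097  0.      1.1817 -0.8014]
[[ 0.9861  0.1593  0.0474  0.5961]
 [ 0.1662 -0.945  -0.2818 -0.2334]
 [-0.0001  0.2858 -0.9583  0.3449]
 [ 0.      0.      0.      1.    ]]
[260.3541 171.8012]
```

View pics/w1.png

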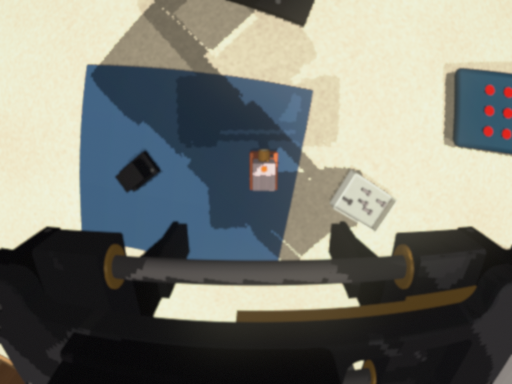

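Wrist view: the copper module stands upright in the picture at px (264,172), orange dot at (264,169), lens up (towards +y), blank at (138,171). Measuring the base outline and the dot.

```bash
cat >> h.py <<'E'
def module(i,im,roi,zb):
    x0,y0,x1,y1=roi;h=cv2.cvtColor(im,cv2.COLOR_RGB2HSV)[y0:y1,x0:x1]
    m=cv2.inRange(h,(0,70,60),(22,255,255))
    dot=blobs(im[y0:y1,x0:x1],(5,150,190),(22,255,255),4)
    c=max(cv2.findContours(cv2.morphologyEx(m,cv2.MORPH_CLOSE,np.ones((5,5))),cv2.RETR_EXTERNAL,cv2.CHAIN_APPROX_NONE)[0],key=cv2.contourArea)[:,0]+[x0,y0]
    w=np.array([onz(i,p,zb)[:2] for p in c],np.float32)
    return w,cv2.minAreaRect(w*1000),[(a,[b[0]+x0,b[1]+y0])for a,b,_ in dot]
E
python3 - <<'E'
from h import *
i=cams.camera_info("wrist");im=cv2.imread("pics/w1.png")[:,:,::-1].copy()
w,r,d=module(i,im,(235,140,295,205),.014);print(r,d,cv2.boxPoints(r))
for a,b in d[:2]:print(onz(i,b,.04))
cv2.imwrite("pics/w1c.png",cv2.resize(im[135:205,225:305,::-1],None,fx=7,fy=7,interpolation=cv2.INTER_CUBIC))
E
```

```text
((613.4086303710938, -305.8491516113281), (32.16986846923828, 45.67604064941406), 9.603065490722656) [(22, [275.2, 157.0]), (16, [263.5, 168.5])] [[ 593.7392 -286.0145]
 [ 601.3589 -331.0505]
 [ 633.0781 -325.6838]
 [ 625.4583 -280.6478]]
[ 0.6222 -0.2846  0.04  ]
[ 0.6123 -0.2987  0.04  ]
```

View pics/w1c.png

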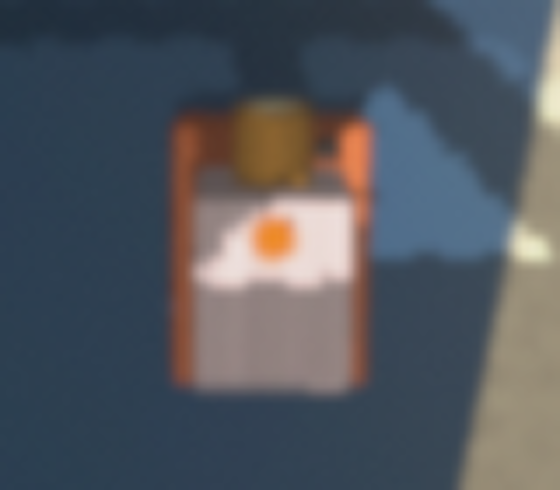

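The crop shows the base outline clearly, and its 32 × 45.7 mm size agrees with the text. Centre is about (0.6133, −0.3052), yaw 9.6°, already matching the tool. Descending half way and checking the dot's height from a second view.

```bash
python3 - <<'E'
from h import *
import pickle;i=cams.camera_info("wrist");pickle.dump(ray(i,(263.5,168.5)),open("r1.pkl","wb"))
E
python3 -m crank '[[0.43,0.43,2,0,0,0,0],[0,0,3,0,0,0,0],[0,0,3,0,0,0,0],[0,0,0,0,0,0,0]]'
python3 - <<'E'
from h import *
import pickle
i,im=snap("wrist","w2");u=proj(i,[.613,-.299,.04]);print(u,robot.get_obs()["position"])
a=u.astype(int);roi=(a[0]-50,a[1]-60,a[0]+50,a[1]+60)
w,r,d=module(i,im,roi,.014);print(r,d)
for x,b in d[:3]:print(onz(i,b,.04),tri(pickle.load(open("r1.pkl","rb")),ray(i,b)))
E
```

```text
time: 2.82
position: [0.6115, -0.3035, 0.1681]
tool_rot: [0.645, 0.764, -0.0, -0.004]
ft_force: [-0.9, 0.6, -0.1]
grip_width: 0.0869
grip_force: 0.0
[263.3713 200.8534] [ 0.6126 -0.3044  0.1702]
((613.6304321289062, -306.04150390625), (32.05294418334961, 45.19719314575195), 9.775469779968262) []
```

```bash
python3 - <<'E'
from h import *
import pickle
i=cams.camera_info("wrist");im=cv2.imread("pics/w2.png")[:,:,::-1].copy()
o=robot.get_obs();print(o["position"])
for b in blobs(im[140:270,213:313],(5,150,70),(22,255,255),8):
    uv=[b[1][0]+213,b[1][1]+140];print(b[0],uv,onz(i,uv,.04),tri(pickle.load(open("r1.pkl","rb")),ray(i,uv)))
cv2.imwrite("pics/w2c.png",cv2.resize(im[140:270,203:323,::-1],None,fx=4,fy=4))
E
```

```text
[ 0.6126 -0.3044  0.1702]
270 [258.0, 182.2] [ 0.608  -0.2865  0.04  ] (array([ 0.6198, -0.3422, -0.1677]), [np.float64(0.0036287271360840876), np.float64(0.003628727136084172)])
45 [277.8, 182.4] [ 0.6232 -0.2841  0.04  ] (array([ 0.6163, -0.2871,  0.0586]), [np.float64(0.009032801502448194), np.float64(0.009032801502448142)])
42 [262.5, 200.7] [ 0.614  -0.3009  0.04  ] (array([ 0.6119, -0.2942,  0.0605]), [np.float64(0.0007472559411192643), np.float64(0.000747255941119285)])
```

View pics/w2c.png

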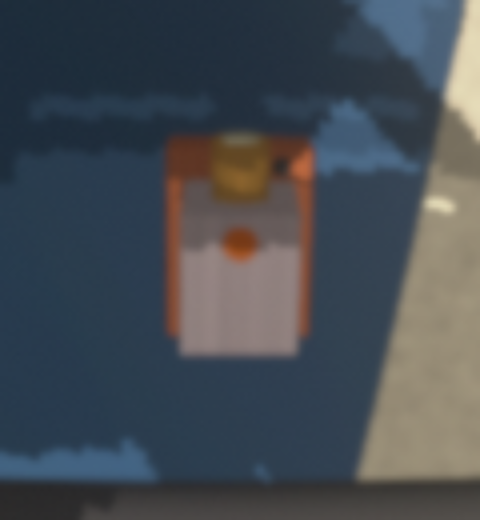

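The crop shows the module centred under the fingers, base edges parallel to the picture, dot at px (262,201). Base width again comes out at 32 mm, confirming the height. Descending and gripping.

```bash
python3 -m crank '[[0,0,3,0,0,0,0],[0,0,3,0,0,0,0],[0,0,2.2,0,0,0,0],[0,0,0,0,0,0,0],[0,0,0,0,0,0,0]]'
python3 -m crank '[[0,0,0,0,0,0,0.7],[0,0,0,0,0,0,0.8],[0,0,0,0,0,0,0.8],[0,0,0,0,0,0,0.8],[0,0,0,0,0,0,0.8]]' 30
```

```text
time: 3.5
position: [0.6142, -0.3058, 0.0914]
tool_rot: [0.645, 0.765, 0.0, 0.001]
ft_force: [-0.0, -1.1, 0.2]
grip_width: 0.0867
grip_force: 0.0
time: 4.12
position: [0.6133, -0.3053, 0.0902]
tool_rot: [0.645, 0.765, 0.0, -0.0]
ft_force: [-1.1, 0.5, -0.1]
grip_width: 0.045
grip_force: 0.0
```

```bash
python3 -m crank '[[0,0,0,0,0,0,1],[0,0,0,0,0,0,1],[0,0,0,0,0,0,1],[0,0,0,0,0,0,1],[0,0,0,0,0,0,1]]' 40
python3 -m crank '[[0,0,-1.5,0,0,0,1],[0,0,-2.5,0,0,0,1],[0,0,-4,0,0,0,1],[0,0,-4,0,0,0,1],[0,0,-4,0,0,0,1]]'
python3 -m crank '[[0,0,0,0,0,0,1],[0,0,0,0,0,0,1]]'
python3 - <<'E'
from h import *
i,im=snap("top","t1");i,im=snap("scene","s1")
o=robot.get_obs();print(o["position"],o["q"])
i=cams.camera_info("top")
a=cv2.imread("pics/t1.png")
print("green",blobs(a[:,:,::-1].copy(),(50,110,40),(85,255,255)),"orange",blobs(a[:,:,::-1].copy(),(3,90,110),(20,255,255))[:8])
g=cv2.inRange(cv2.cvtColor(a,cv2.COLOR_BGR2HSV)[150:230,190:300],(0,0,70),(180,60,150));print(g.sum()//255)
for p in[(205.8+0,0)]:pass
# breadboard corners from crop c0 (top, z=.0127): 
c=[(185+x/4,145+y/4)for x,y in[(88,52),(432,122),(397,315),(44,246)]]
w=np.array([onz(i,p,.0127)[:2]for p in c]);print(w)
# nest outer from c0
c=[(185+x/4,145+y/4)for x,y in[(302,171),(383,185),(371,251),(290,237)]]
n=np.array([onz(i,p,.043)[:2]for p in c]);print(n,n.mean(0))
E
```

```text
time: 4.75
position: [0.6134, -0.3052, 0.0902]
tool_rot: [0.645, 0.765, 0.0, 0.0]
ft_force: [0.7, 0.5, -0.8]
grip_width: 0.0237
grip_force: 40.0
time: 5.38
position: [0.613, -0.3051, 0.2523]
tool_rot: [0.645, 0.765, -0.0, 0.0]
ft_force: [-0.0, 0.5, -1.0]
grip_width: 0.024
grip_force: 40.0
time: 5.62
position: [0.6126, -0.3047, 0.2497]
tool_rot: [0.645, 0.765, -0.0, -0.001]
ft_force: [-0.5, 0.5, -1.6]
grip_width: 0.0235
grip_force: 40.0
[ 0.6123 -0.3046  0.2482] [-0.6246  0.6555  1.3113 -0.0001  1.179  -0.7946]
green [(44, [268.6, 197.6], [264, 195, 10, 6]), (3, [224.3, 101.7], [224, 101, 2, 2])] orange [(1117, [489.4, 273.3], [482, 192, 16, 164]), (95, [135.0, 239.8], [130, 228, 10, 24]), (45, [488.7, 181.0], [478, 180, 22, 3]), (31, [200.2, 174.5], [197, 172, 7, 7]), (8, [510.5, 381.5], [510, 380, 2, 4]), (3, [260.7, 195.3], [260, 195, 2, 2])]
1614
[[ 0.6963  0.2144]
 [ 0.6295 -0.1338]
 [ 0.4349 -0.0988]
 [ 0.4999  0.2535]]
[[ 0.5749 -0.0018]
 [ 0.562  -0.0817]
 [ 0.4969 -0.0701]
 [ 0.5097  0.0094]] [ 0.5359 -0.036 ]
```

Module gripped and lifted (grip width 24 mm). Moving towards the nest, 4 cm short of it, and turning to the station's yaw (about −10.6°).

```bash
python3 -m crank '[[4.8,-0.89,0,0,0,0,1],[4.8,-0.89,0,0,0,0,1],[4.8,-0.89,0,0,0,0,1],[4.8,-0.89,0,0,0,0,1],[4.8,-0.89,0,0,0,0,1]]'
python3 -m crank '[[0,0,2,0,0,0.176,1],[0,0,2,0,0,0.177,1],[0,0,0,0,0,0,1],[0,0,0,0,0,0,1],[0,0,0,0,0,0,1]]'
python3 - <<'E'
from h import *
i,im=snap("wrist","w3");o=robot.get_obs();print(o["position"],R.from_quat(o["tool_rot"]).as_matrix()[:,1],proj(i,[.5359,-.036,.043]))
print(blobs(im,(45,100,30),(90,255,255),20),blobs(im,(5,120,70),(22,255,255),8))
cv2.imwrite("pics/w3b.png",cv2.resize(im[:,:,::-1],(800,600),interpolation=cv2.INTER_CUBIC))
E
```

```text
time: 6.35
position: [0.5275, -0.0747, 0.2487]
tool_rot: [0.645, 0.764, -0.0, -0.002]
ft_force: [0.2, 0.4, -2.2]
grip_width: 0.0237
grip_force: 40.0
time: 6.98
position: [0.5293, -0.0766, 0.2107]
tool_rot: [0.768, 0.64, 0.0, 0.0]
ft_force: [-0.4, 0.3, -2.0]
grip_width: 0.0236
grip_force: 40.0
[ 0.5293 -0.0765  0.2108] [ 0.9834 -0.1812  0.0012] [257.9619 145.5953]
[(1408, [259.5, 141.3], [243, 119, 35, 46])] [(3071, [278.0, 311.8], [129, 298, 279, 23]), (1008, [258.1, 210.7], [233, 199, 52, 28]), (246, [312.4, 272.0], [308, 249, 9, 47]), (244, [204.8, 271.8], [201, 249, 10, 47]), (116, [258.5, 242.5], [253, 237, 12, 12]), (34, [259.8, 105.9], [257, 103, 7, 7])]
```

View pics/w3b.png

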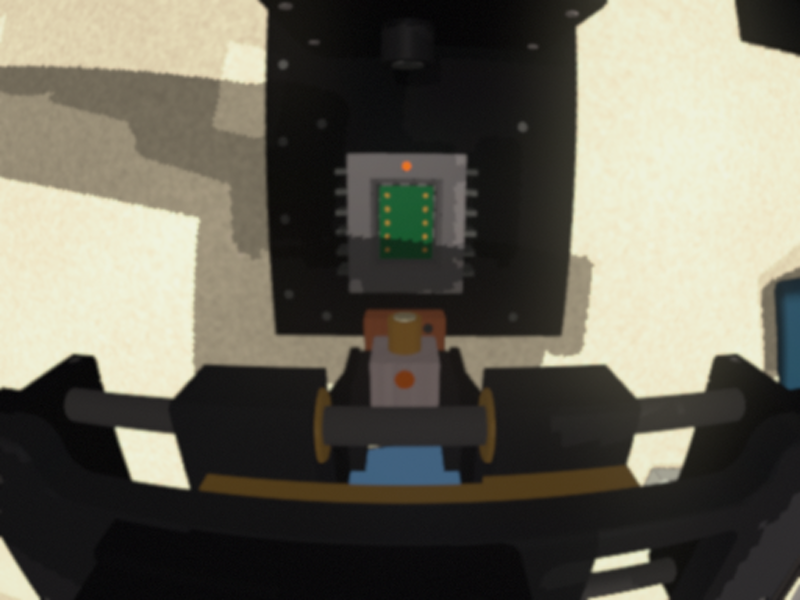

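The view shows the nest (grey block, 800×600 px (347..467, 153..293)), green plate, nest dot (407,166), and the held module's base front edge (364..446, 312) and dot (404,380). Computing both positions from this picture.

```bash
cat >> h.py <<'E'
def nest(i,im,c,r=60):
    x0,y0=int(c[0])-r,int(c[1])-r;y0=max(y0,0);h=cv2.cvtColor(im,cv2.COLOR_RGB2HSV)[y0:y0+2*r,x0:x0+2*r]
    m=cv2.inRange(h,(0,0,45),(180,70,255))|cv2.inRange(h,(45,100,30),(90,255,255))
    return m,x0,y0
E
python3 - <<'E'
from h import *
i=cams.camera_info("wrist");im=cv2.imread("pics/w3.png")[:,:,::-1].copy()
o=robot.get_obs();tz=o["position"][2];Rm=R.from_quat(o["tool_rot"]).as_matrix()
m=nest(i,im,(260,145),50);k,x0,y0=m
k=cv2.morphologyEx(k[:95],cv2.MORPH_OPEN,np.ones((9,9)))  # drop bolts/fins
c=max(cv2.findContours(k,cv2.RETR_EXTERNAL,cv2.CHAIN_APPROX_NONE)[0],key=cv2.contourArea)[:,0]+[x0,y0]
w=np.array([onz(i,p,.043)[:2]for p in c],np.float32)*1000
r=cv2.minAreaRect(w);print("nest",r,c.min(0),c.max(0))
hand=[(347,153),(467,153),(463,293),(349,293)]
n=np.array([onz(i,(x/1.5625,y/1.5625),.043)for x,y in hand])[:,:2];print(n,n.mean(0))
print("nest dot",onz(i,(259.8,105.9),.043))
gz=np.array([onz(i,p,.035)for p in[(243.,119.),(278,119),(278,165),(243,165)]]);print("green",gz.mean(0))
f=np.array([onz(i,(x/1.5625,y/1.5625),tz-.0762)for x,y in[(364,311),(446,311)]]);print("base front",f,f.mean(0)-o["position"],np.linalg.norm(f[1]-f[0]))
d=onz(i,(258.5,242.5),tz-.0502);print("mod dot",d,Rm.T@(d-o["position"]),"front in tool",Rm.T@(f.mean(0)-o["position"]))
E
```

```text
nest ((537.915283203125, -33.83060836791992), (80.60893249511719, 68.31195068359375), 78.85264587402344) [221  97] [298 187]
[[ 0.513   0.0114]
 [ 0.5786 -0.0006]
 [ 0.5635 -0.0803]
 [ 0.4977 -0.0681]] [ 0.5382 -0.0344]
nest dot [ 0.5438 -0.0018  0.043 ]
green [ 0.5385 -0.0344  0.035 ]
base front [[ 0.5178 -0.0522  0.1346]
 [ 0.5488 -0.058   0.1346]] [ 0.004   0.0214 -0.0762] 0.03152025895651285
mod dot [ 0.5299 -0.0707  0.1606] [ 0.0059 -0.0004  0.0502] front in tool [ 0.0218 -0.      0.0762]
```

```bash
python3 -m crank '[[2.16,0.05,0,0,0,0,1],[2.16,0.05,0,0,0,0,1],[0,0,3,0,0,0,1],[0,0,3,0,0,0,1],[0,0,1.2,0,0,0,1]]'
python3 -m crank '[[0,0,0,0,0,0,1],[0,0,0,0,0,0,1]]'
python3 - <<'E'
from h import *
i,im=snap("wrist","w4");o=robot.get_obs();p=o["position"];print(p,o["ft_force"])
Rm=R.from_quat(o["tool_rot"]).as_matrix()
c=np.array([.538,-.0342]);print("err tool",Rm.T@(np.array([*c,p[2]])-p))
d=blobs(im,(5,120,70),(22,255,255),8);print(d,[onz(i,b[1],.043) for b in d[:6]])
cv2.imwrite("pics/w4b.png",cv2.resize(im[130:290,160:360,::-1],None,fx=3.5,fy=3.5,interpolation=cv2.INTER_CUBIC))
E
```

```text
time: 7.65
position: [0.5373, -0.0339, 0.1373]
tool_rot: [0.769, 0.64, -0.001, -0.001]
ft_force: [-0.3, -0.4, -2.1]
grip_width: 0.0238
grip_force: 40.0
time: 7.9
position: [0.5385, -0.0343, 0.1392]
tool_rot: [0.769, 0.639, 0.001, 0.001]
ft_force: [0.0, -0.1, -2.1]
grip_width: 0.0236
grip_force: 40.0
[ 0.5385 -0.0343  0.1393] [-1.5804 -1.3202 -1.2259]
err tool [-0.     -0.0005 -0.    ]
[(3083, [278.1, 311.9], [129, 298, 279, 24]), (1031, [258.1, 210.8], [233, 199, 52, 28]), (241, [312.5, 272.5], [308, 249, 9, 47]), (238, [204.7, 272.0], [201, 249, 10, 46]), (116, [258.5, 242.5], [253, 237, 12, 12]), (59, [257.9, 173.5], [254, 170, 9, 8])] [array([ 0.539 , -0.1172,  0.043 ]), array([ 0.5392, -0.0275,  0.043 ]), array([ 0.5703, -0.0843,  0.043 ]), array([ 0.4906, -0.069 ,  0.043 ]), array([ 0.5351, -0.0512,  0.043 ]), array([ 0.5438, -0.0019,  0.043 ])]
```

View pics/w4b.png

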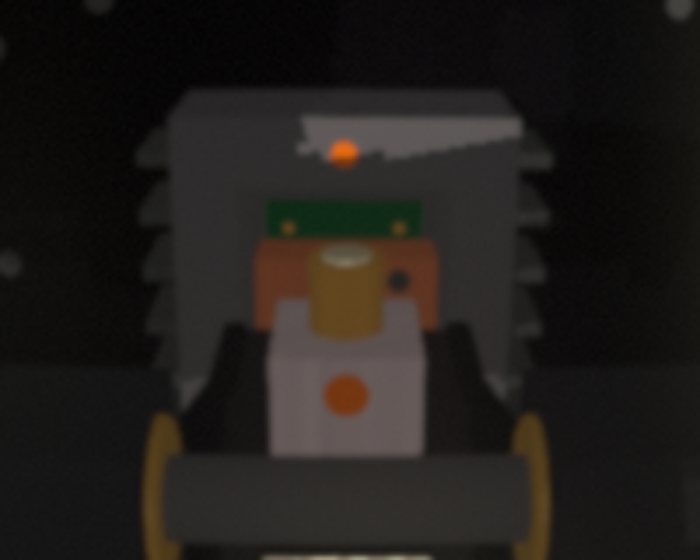

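Aligned within half a millimetre (crop: nest dot x=343, green centre 344, base centre 347). Lowering in.

```bash
python3 -m crank '[[0,0,0.5,0,0,0,1],[0,0,0.4,0,0,0,1],[0,0,0.3,0,0,0,1],[0,0,0,0,0,0,1]]' 60
python3 -m crank '[[0,0,0.3,0,0,0,1],[0,0,0.1,0,0,0,1],[0,0,0,0,0,0,1]]'
```

```text
time: 8.45
position: [0.5383, -0.0334, 0.1295]
tool_rot: [0.769, 0.64, 0.001, 0.001]
ft_force: [-3.6, 3.8, 22.4]
grip_width: 0.0235
grip_force: 60.0
time: 8.82
position: [0.5386, -0.0321, 0.1268]
tool_rot: [0.769, 0.639, 0.002, 0.001]
ft_force: [-4.8, 9.7, 32.2]
grip_width: 0.0238
grip_force: 60.0
```

Contact on the rear chamfer: the module is being pushed toward +tool x (2 mm deviation, ~9 N). Backing off a little, shifting that way, and going on.

```bash
python3 -m crank '[[0,0,-0.5,0,0,0,1],[0.25,-0.08,0,0,0,0,1],[0,0,0,0,0,0,1]]'
python3 -m crank '[[0,0,0.3,0,0,0,1],[0,0,0,0,0,0,1]]'
python3 -m crank '[[0,0,0.2,0,0,0,1],[0,0,0,0,0,0,1]]'
```

```text
time: 9.2
position: [0.5377, -0.0313, 0.1273]
tool_rot: [0.769, 0.64, 0.0, 0.0]
ft_force: [-0.5, 1.7, 5.5]
grip_width: 0.0236
grip_force: 60.0
time: 9.45
position: [0.5377, -0.0308, 0.1241]
tool_rot: [0.769, 0.639, 0.001, -0.0]
ft_force: [1.7, 4.6, 0.1]
grip_width: 0.0234
grip_force: 60.0
time: 9.7
position: [0.5377, -0.0309, 0.1221]
tool_rot: [0.769, 0.639, 0.0, -0.0]
ft_force: [0.9, 4.7, 4.1]
grip_width: 0.0235
grip_force: 60.0
```

It is in the recess now. Relaxing the lateral error and pressing.

```bash
python3 -m crank '[[0.1,-0.03,0,0,0,0,1],[0,0,0.2,0,0,0,1],[0,0,0,0,0,0,1]]'
python3 -m crank '[[0,0,0.2,0,0,0,1],[0,0,0,0,0,0,1]]'
python3 -m crank '[[0,0,0.15,0,0,0,1],[0,0,0,0,0,0,1]]'
```

```text
time: 10.07
position: [0.5377, -0.0307, 0.1202]
tool_rot: [0.769, 0.639, 0.0, 0.0]
ft_force: [1.6, 1.4, 2.7]
grip_width: 0.0233
grip_force: 60.0
time: 10.32
position: [0.5377, -0.0307, 0.1193]
tool_rot: [0.769, 0.64, 0.0, 0.001]
ft_force: [-0.1, 1.5, 11.1]
grip_width: 0.0237
grip_force: 60.0
time: 10.58
position: [0.5377, -0.0307, 0.1191]
tool_rot: [0.769, 0.64, 0.0, 0.001]
ft_force: [-1.8, 1.1, 21.7]
grip_width: 0.0234
grip_force: 60.0
```

Stops hard at TCP z 0.119, exactly where "fully home" is expected, with force rising to 22 N. One last push, then release and rise for a look.

```bash
python3 -m crank '[[0,0,0.15,0,0,0,1],[0,0,0,0,0,0,1]]'
python3 -m crank '[[0,0,-0.35,0,0,0,1],[0,0,0,0,0,0,0.6],[0,0,0,0,0,0,0.3],[0,0,0,0,0,0,0],[0,0,0,0,0,0,0]]' 30
python3 -m crank '[[0,0,0,0,0,0,0],[0,0,0,0,0,0,0]]'
python3 -m crank '[[0,0,-2,0,0,0,0],[0,0,-4,0,0,0,0],[0,0,-5,0,0,0,0],[0,0,-4,0,0,0,0],[0,0,0,0,0,0,0]]'
python3 -m crank '[[0,0,0,0,0,0,0],[0,0,0,0,0,0,0]]'
python3 - <<'E'
from h import *
i,im=snap("wrist","w5");o=robot.get_obs();p=o["position"];print(p)
for s in((.5377,-.0307,.069),):print(proj(i,s))
print([b for b in blobs(im,(3,110,60),(22,255,255),8)])
it,a=snap("top","t2");isc,b=snap("scene","s2")
oa=[x for x in blobs(a,(3,90,110),(20,255,255),8)if 180<x[1][0]<280 and 150<x[1][1]<230]
ob=[x for x in blobs(b,(3,90,110),(20,255,255),8)if 200<x[1][0]<330 and 140<x[1][1]<240]
print(oa,ob)
q=tri(ray(it,oa[0][1]),ray(isc,ob[0][1]));print("index pt",q)
ex=np.array([.983,-.184]);ey=-np.array([-.184,-.983])
n=np.array([.5377,-.0307]);st=n+.010*ex+.100*ey
h=st+.075*ex+.080*ey
for pt in(q[0],):
    e=pt[:2]-h;print("hinge",h,"along -x",-e@ex,"y",e@ey,"ang",np.arctan2(pt[2]-.113,-e@ex),"rad",np.hypot(pt[2]-.113,e@ex))
print("handle",h-.135*ex)
cr=im[60:300,130:390,::-1];cv2.imwrite("pics/w5b.png",np.hstack([cv2.resize(cr,None,fx=2,fy=2,interpolation=cv2.INTER_CUBIC),cv2.resize(b[150:246,220:324,::-1],(270,480)[::1],interpolation=cv2.INTER_CUBIC)]))
E
```

```text
time: 10.82
position: [0.5377, -0.0308, 0.1188]
tool_rot: [0.769, 0.64, 0.001, 0.001]
ft_force: [-4.3, 0.8, 30.0]
grip_width: 0.0236
grip_force: 60.0
time: 11.45
position: [0.537, -0.0303, 0.1183]
tool_rot: [0.769, 0.64, -0.0, -0.0]
ft_force: [0.1, -1.3, -0.2]
grip_width: 0.0555
grip_force: 0.0
time: 11.7
position: [0.5373, -0.0303, 0.1187]
tool_rot: [0.769, 0.64, -0.0, -0.0]
ft_force: [-0.8, -0.6, -0.3]
grip_width: 0.0758
grip_force: 0.0
time: 12.32
position: [0.539, -0.0307, 0.2722]
tool_rot: [0.769, 0.64, 0.002, 0.003]
ft_force: [-0.0, 0.5, 0.6]
grip_width: 0.087
grip_force: 0.0
time: 12.58
position: [0.5363, -0.0301, 0.2671]
tool_rot: [0.769, 0.64, -0.001, -0.001]
ft_force: [-0.2, -0.3, 0.4]
grip_width: 0.0871
grip_force: 0.0
[ 0.5364 -0.0301  0.2672]
[261.2108 182.0806]
[(2600, [362.1, 308.1], [237, 286, 239, 36]), (469, [111.9, 266.1], [104, 245, 21, 44]), (457, [405.6, 266.5], [394, 245, 21, 44]), (455, [260.5, 170.5], [246, 158, 30, 41]), (143, [370.9, 370.9], [364, 360, 13, 24]), (34, [260.8, 177.9], [258, 175, 7, 7]), (24, [261.9, 149.3], [260, 147, 5, 6])]
[(30, [200.2, 174.4], [197, 172, 7, 7])] [(46, [298.0, 161.5], [295, 158, 8, 8]), (10, [232.5, 214.1], [231, 213, 5, 3])]
index pt (array([0.6047, 0.217 , 0.181 ]), [np.float64(0.0005510040306208146), np.float64(0.0005510040306206784)])
hinge [0.6544 0.1306] along -x 0.06476237349989426 y 0.07581486136101101 ang 0.8097143252296082 rad 0.09389861445918307
handle [0.5217 0.1554]
```

View pics/w5b.png

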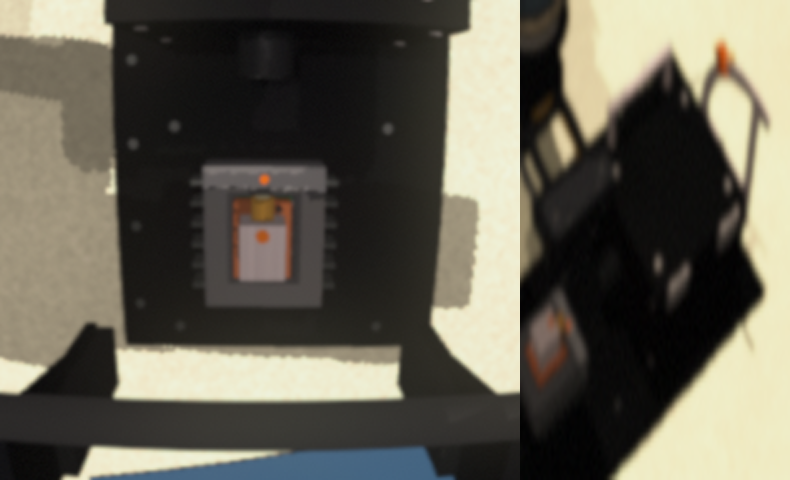

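The module sits in the nest, copper base within the recess, lens toward the port (picture: housing (262,250), nest dot (264,179)). Index angle is about 0.81 rad from triangulation. Now to the handle, looking from two places.

```bash
python3 -m crank '[[3.2,-1.2,-0.7,0,0,0,0],[3.2,-1.2,-0.7,0,0,0,0],[3.2,-1.2,-0.7,0,0,0,0],[3.3,-1.2,-0.7,0,0,0,0],[0,0,0,0,0,0,0]]'
python3 -m crank '[[0,0,0,0,0,0,0],[0,0,0,0,0,0,0]]'
cat >> h.py <<'E'
def bar(i,im,p,z=.153):
    c=proj(i,p).astype(int);x0,y0=max(c[0]-60,0),max(c[1]-75,0);s=im[y0:c[1]+75,x0:c[0]+60]
    h=cv2.cvtColor(s,cv2.COLOR_RGB2HSV);m=cv2.inRange(h,(0,0,75),(180,75,255))
    out=[]
    for k in cv2.findContours(m,cv2.RETR_EXTERNAL,cv2.CHAIN_APPROX_NONE)[0]:
        r=cv2.minAreaRect(k)
        if cv2.contourArea(k)>60:out.append(((r[0][0]+x0,r[0][1]+y0),r[1],r[2],cv2.contourArea(k),k[:,0].min(0)+[x0,y0],k[:,0].max(0)+[x0,y0]))
    return c,out
E
python3 - <<'E'
from h import *
import pickle
i,im=snap("wrist","w6");print(robot.get_obs()["position"])
pickle.dump(i,open("i6.pkl","wb"))
c,o=bar(i,im,[.5217,.1554,.153]);print(c);[print(x,onz(i,x[0],.153)) for x in o]
cv2.imwrite("pics/w6b.png",cv2.resize(im[:,:,::-1],(800,600),interpolation=cv2.INTER_CUBIC))
E
```

```text
time: 13.35
position: [0.513, 0.1071, 0.2966]
tool_rot: [0.768, 0.641, -0.0, -0.0]
ft_force: [0.0, -0.8, -0.6]
grip_width: 0.0871
grip_force: 0.0
time: 13.6
position: [0.5137, 0.1043, 0.2963]
tool_rot: [0.769, 0.639, -0.0, -0.0]
ft_force: [-0.0, -0.7, -0.3]
grip_width: 0.0873
grip_force: 0.0
[0.5137 0.1043 0.2963]
[257 136]
((np.float64(259.0), np.float64(139.0)), (122.0, 14.0), 90.0, 1531.0, array([252,  78]), array([266, 200])) [0.5227 0.1533 0.153 ]
((np.float64(287.0), np.float64(76.5)), (9.0, 10.0), 90.0, 70.0, array([282,  72]), array([292,  81])) [0.5533 0.1986 0.153 ]
((np.float64(213.0), np.float64(135.5)), (149.0, 32.0), 90.0, 4681.5, array([197,  61]), array([229, 210])) [0.487  0.1632 0.153 ]
```

View pics/w6b.png

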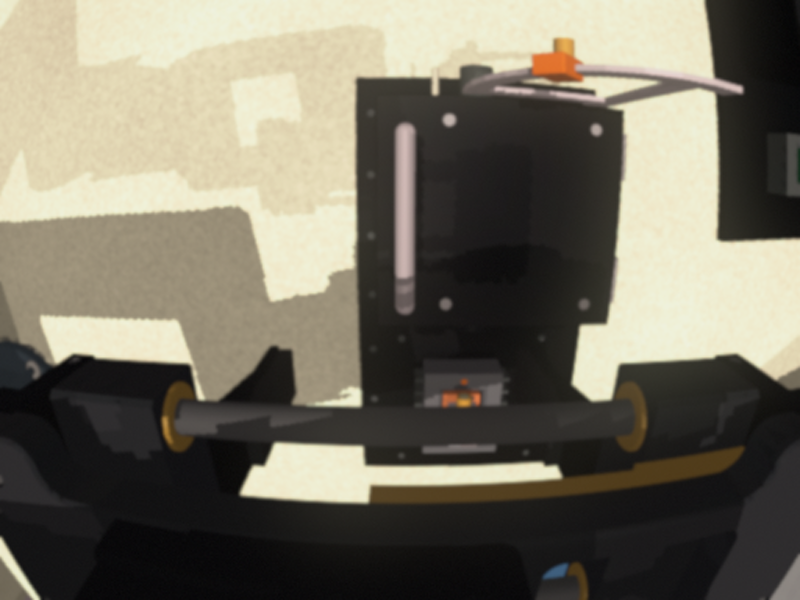

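View: bar from (405,122) to (405,315) (800×600 px), orange index at (556,66), pointer pin at (435,80), seated module in the nest at (462,398). Moving over the bar.

```bash
python3 -m crank '[[2,0,0,0,0,0,0],[2,0,1,0,0,0,0],[0,0,2,0,0,0,0],[0,0,0,0,0,0,0],[0,0,0,0,0,0,0]]'
python3 - <<'E'
from h import *
import pickle
i6=pickle.load(open("i6.pkl","rb"));i,im=snap("wrist","w7");o=robot.get_obs();print(o["position"])
c,k=bar(i,im,[.5227,.1533,.153]);print(c);[print(x,onz(i,x[0],.153)) for x in k]
w6=cv2.imread("pics/w6.png")[:,:,::-1].copy()
# bar far/top end rows: w6 (259,78) ; this view: topmost of bar blob
for x in k:
    if x[1][0]>80 and min(x[1])<25:
        print("end",tri(ray(i6,(259,78)),ray(i,(x[0][0],x[4][1]))))
for n,m,ii in(("w6",w6,i6),("w7",im,i)):
    ob=[b for b in blobs(m,(3,150,120),(14,255,255),15) if b[1][1]<150];print(n,ob[:3])
ib=[b for b in blobs(w6,(3,150,120),(14,255,255),15) if b[1][1]<150][0][1]
isc=cams.camera_info("scene");print(tri(ray(i6,ib),ray(isc,(298,161.5))),tri(ray(i6,ib),ray(cams.camera_info("top"),(200.2,174.4))))
E
```

```text
time: 14.28
position: [0.5211, 0.1446, 0.2667]
tool_rot: [0.769, 0.639, -0.0, -0.0]
ft_force: [-0.2, -0.2, -0.2]
grip_width: 0.087
grip_force: 0.0
[0.5212 0.1445 0.2671]
[259 199]
((np.float64(258.99999237060547), np.float64(194.49998474121094)), (130.99996948242188, 13.999998092651367), 90.0, 1637.0, array([252, 129]), array([266, 260])) [0.5233 0.1573 0.153 ]
((np.float64(214.0), np.float64(192.0)), (136.0, 30.0), 90.0, 3779.5, array([199, 124]), array([229, 260])) [0.4912 0.1652 0.153 ]
end (array([0.5318, 0.2026, 0.1362]), [np.float64(9.059722585293875e-05), np.float64(9.059722585296097e-05)])
w6 [(417, [355.2, 41.7], [341, 33, 31, 19])]
w7 [(591, [370.0, 100.1], [353, 91, 36, 20])]
(array([0.6041, 0.216 , 0.181 ]), [np.float64(0.0005685421319733002), np.float64(0.0005685421319732068)]) (array([0.6061, 0.2175, 0.1744]), [np.float64(0.0008651362685832542), np.float64(0.000865136268583402)])
```

Bar lies centred between the fingers (0.3 mm off). Descending and closing.

```bash
python3 -m crank '[[0,0,3,0,0,0,0],[0,0,2.3,0,0,0,0],[0,0,1,0,0,0,0],[0,0,0,0,0,0,0.5],[0,0,0,0,0,0,0.7]]' 20
python3 -m crank '[[0,0,0,0,0,0,1],[0,0,0,0,0,0,1],[0,0,0,0,0,0,1],[0,0,0,0,0,0,1],[0,0,0,0,0,0,1]]' 20
python3 -m crank '[[0,0,0,0,0,0,1],[0,0,0,0,0,0,1],[0,0,0,0,0,0,1],[0,0,0,0,0,0,1]]' 20
```

```text
time: 14.95
position: [0.5216, 0.1446, 0.2047]
tool_rot: [0.769, 0.64, 0.001, 0.001]
ft_force: [0.6, 0.8, 0.3]
grip_width: 0.0743
grip_force: 0.0
time: 15.58
position: [0.5208, 0.1446, 0.2037]
tool_rot: [0.769, 0.64, -0.0, -0.0]
ft_force: [-0.3, -0.3, 0.2]
grip_width: 0.0251
grip_force: 0.0
time: 16.08
position: [0.5212, 0.1445, 0.2037]
tool_rot: [0.769, 0.639, 0.0, 0.0]
ft_force: [1.5, 0.1, -1.3]
grip_width: 0.0091
grip_force: 20.0
```

Bar gripped. Lifting along the arc to about 0.6 rad first.

```bash
python3 -m crank '[[0,0.24,-0.67,0,0,0,1],[0,0.23,-0.66,0,0,0,1],[0,0.3,-0.64,0,0,0,1],[0,0.29,-0.63,0,0,0,1],[0,0,0,0,0,0,1]]' 20
python3 -m crank '[[0,0.37,-0.61,0,0,0,1],[0,0.36,-0.6,0,0,0,1],[0,0.41,-0.57,0,0,0,1],[0,0.42,-0.56,0,0,0,1],[0,0,0,0,0,0,1]]'
python3 -m crank '[[0,0.47,-0.53,0,0,0,1],[0,0.48,-0.51,0,0,0,1],[0,0.52,-0.48,0,0,0,1],[0,0.53,-0.46,0,0,0,1],[0,0,0,0,0,0,1]]'
python3 - <<'E'
from h import *
ex=np.array([.983,-.184]);ey=np.array([.184,.983])
b0=np.array([.5212,.1445]);h=b0+.135*ex   # hinge line point under grasp (10 mm to -y of middle)
o=robot.get_obs();p=o["position"];e=p[:2]-h;x,z=-e@ex,p[2]-.051-.1137
print("grip",o["grip_width"],"polar r",np.hypot(x,z),"theta",np.arctan2(z,x)-np.arctan2(.04,.135))
mid=np.array([.523,.1553])+.135*ex
np.save("hm.npy",np.array([*mid,.113]))
isc=cams.camera_info("scene");O=np.r_[mid,.113];X=np.r_[-ex,0];Y=np.r_[ey,0];Z=np.r_[0,0,1.]
def onY(i,uv,y):
    o_,v=ray(i,uv);t=(y-(o_-O)@Y)/(v@Y);q=o_+t*v-O;return q@X,q@Z
im=cv2.imread("pics/s2.png")[:,:,::-1].copy();hsv=cv2.cvtColor(im,cv2.COLOR_RGB2HSV)
m=cv2.inRange(hsv,(3,90,110),(20,255,255));ys,xs=np.nonzero(m[150:175,285:310]);
for y in(.072,.078):
    P=np.array([onY(isc,(a+285,b+150),y)for a,b in zip(xs,ys)]);r=np.hypot(*P.T);t=np.arctan2(P[:,1],P[:,0])
    print(y,"r",r.min(),r.mean(),r.max(),"ang",t.min(),t.mean(),t.max())
E
```

```text
time: 16.7
position: [0.5315, 0.1426, 0.2303]
tool_rot: [0.769, 0.64, 0.0, 0.0]
ft_force: [1.8, -1.7, -4.7]
grip_width: 0.0087
grip_force: 20.0
time: 17.32
position: [0.5461, 0.1398, 0.2537]
tool_rot: [0.769, 0.64, -0.001, -0.0]
ft_force: [-2.2, -1.1, -2.5]
grip_width: 0.0094
grip_force: 20.0
time: 17.95
position: [0.5652, 0.1362, 0.2742]
tool_rot: [0.769, 0.64, -0.001, -0.001]
ft_force: [-5.9, -0.5, 3.3]
grip_width: 0.0089
grip_force: 20.0
grip 0.008921364384060097 polar r 0.1418438447182716 theta 0.5933774264222009
0.072 r 0.08406630546573991 0.09734530553038337 0.10960676042529961 ang 0.6193738199909404 0.8528963000130191 1.1002074318264998
0.078 r 0.08144358367649435 0.09460363162841956 0.10662590936920142 ang 0.4963287440167631 0.7405759720055479 1.0053510720027397
```

```bash
python3 -m crank '[[0,0.56,-0.43,0,0,0,1],[0,0.57,-0.41,0,0,0,1],[0,0.49,-0.3,0,0,0,1],[0,0.48,-0.28,0,0,0,1],[0,0,0,0,0,0,1]]'
python3 -m crank '[[0,0,0,0,0,0,1],[0,0,0,0,0,0,1]]'
python3 - <<'E'
from h import *
ex=np.array([.983,-.184]);ey=np.array([.184,.983]);mid=np.load("hm.npy")
h=np.array([.5212,.1445])+.135*ex;p=robot.get_obs()["position"];e=p[:2]-h;x,z=-e@ex,p[2]-.051-.1137
th=np.arctan2(z,x)-np.arctan2(.04,.135);print("r",np.hypot(x,z),"theta",th)
P=lambda t,r=.118,y=.078:mid+np.r_[-ex*r*np.cos(t),r*np.sin(t)]+np.r_[ey*y,0]
for n in("wrist","scene","top"):
    i,im=snap(n,n+"8");c=proj(i,P(th));s=45 if n=="wrist" else 14
    print(n,"pred pointer",c,"root",proj(i,P(th,.095)),"centre tab r.095 at .7,.8,.9",[proj(i,P(t,.095)).round(1).tolist()for t in(.7,.8,.9)])
    x0,y0=max(int(c[0])-s,0),max(int(c[1])-s,0);cr=im[y0:y0+2*s,x0:x0+2*s]
    print(" orange",[(b[0],b[1][0]+x0,b[1][1]+y0,b[2])for b in blobs(cr,(3,120,90),(20,255,255),4)][:3]," white",[(b[0],b[1][0]+x0,b[1][1]+y0,b[2])for b in blobs(cr,(0,0,185),(180,40,255),3)][:4])
E
```

```text
time: 18.58
position: [0.5868, 0.1321, 0.2893]
tool_rot: [0.769, 0.64, -0.0, 0.0]
ft_force: [-6.6, -0.5, 5.9]
grip_width: 0.0092
grip_force: 20.0
time: 18.82
position: [0.5864, 0.1321, 0.2891]
tool_rot: [0.769, 0.64, -0.0, 0.0]
ft_force: [-6.6, -0.3, 6.2]
grip_width: 0.0093
grip_force: 20.0
r 0.1420253936458875 theta 0.7785761282915455
wrist pred pointer [234.281   86.1317] root [260.7346  87.3792] centre tab r.095 at .7,.8,.9 [[253.4, 87.8], [262.9, 87.3], [274.2, 86.8]]
 orange [(790, 260.7, 92.4, [52, 34, 38, 30])]  white [(540, 263.6, 49.3, [57, 0, 33, 20]), (129, 269.4, 69.1, [66, 23, 24, 13]), (41, 189.7, 72.0, [0, 21, 3, 19]), (12, 275.5, 96.5, [84, 55, 6, 2])]
scene pred pointer [295.6715 154.6668] root [298.3794 161.1216] centre tab r.095 at .7,.8,.9 [[297.2, 161.3], [298.7, 161.1], [300.3, 161.2]]
 orange []  white []
top pred pointer [198.0394 178.7405] root [199.6316 174.8574] centre tab r.095 at .7,.8,.9 [[199.5, 176.4], [199.7, 174.4], [199.9, 172.2]]
 orange []  white []
```

```bash
python3 - <<'E'
from h import *
import pickle
ex=np.array([.983,-.184]);ey=np.array([.184,.983]);mid=np.load("hm.npy")
i6=pickle.load(open("i6.pkl","rb"));i8=cams.camera_info("wrist")
rays={"w6":ray(i6,(355.2,41.7)),"w8":ray(i8,(260.7,92.4)),"scene":ray(cams.camera_info("scene"),(298,161.5)),"top":ray(cams.camera_info("top"),(200.2,174.4))}
def ls(ks):
    A=sum(np.eye(3)-np.outer(rays[k][1],rays[k][1])for k in ks);b=sum((np.eye(3)-np.outer(rays[k][1],rays[k][1]))@rays[k][0]for k in ks)
    q=np.linalg.solve(A,b);d=q-mid;x=-d[:2]@ex;return q,"y",d[:2]@ey,"r",np.hypot(x,d[2]),"ang",np.arctan2(d[2],x)
for ks in(["w6","w8"],["w8","scene"],["w8","top"],["scene","top"],list(rays)):print(ks,ls(ks))
im=cv2.imread("pics/wrist8.png")
h=cv2.cvtColor(im,cv2.COLOR_BGR2HSV)
for r in range(62,118,4):print(r,' '.join("%3d/%3d/%3d"%tuple(h[r,c])for c in range(214,264,5)))
E
```

```text
['w6', 'w8'] (array([0.603 , 0.2157, 0.1826]), 'y', np.float64(0.07407673394929257), 'r', np.float64(0.09689199271801212), 'ang', np.float64(0.8009393753471524))
['w8', 'scene'] (array([0.6035, 0.2166, 0.1804]), 'y', np.float64(0.07506768614873396), 'r', np.float64(0.0951357554524062), 'ang', np.float64(0.7867427950903331))
['w8', 'top'] (array([0.6028, 0.2155, 0.1962]), 'y', np.float64(0.07385962656989843), 'r', np.float64(0.10724132560258963), 'ang', np.float64(0.8881404558725184))
['scene', 'top'] (array([0.6047, 0.217 , 0.181 ]), 'y', np.float64(0.075707761361011), 'r', np.float64(0.09482300882559876), 'ang', np.float64(0.7995339112131874))
['w6', 'w8', 'scene', 'top'] (array([0.604 , 0.2164, 0.181 ]), 'y', np.float64(0.07498633165032069), 'r', np.float64(0.09520141547187057), 'ang', np.float64(0.7958128937761565))
62  22/ 54/224  23/ 50/228  23/ 52/227  23/ 52/227  22/ 54/222  23/ 51/228  22/ 52/225  23/ 50/228  23/ 52/226  23/ 52/227
66  22/ 52/225  22/ 52/226  23/ 50/231  23/ 50/230  22/ 54/222  22/ 53/225  23/ 51/228  23/ 52/227  23/ 50/228  23/ 51/226
70  23/ 51/230  22/ 52/
[... 756 characters left out ...]
4/ 47/ 60  19/ 53/153  19/ 54/146  11/214/203  11/213/207  11/212/207  11/208/206
98  19/ 46/ 44  17/ 51/ 45   6/ 35/117   5/ 34/143  19/ 52/180  16/ 55/154  12/216/204  12/217/206  11/217/206  12/211/205
102  19/ 46/ 44  17/ 52/ 44  15/ 45/ 45  17/ 50/ 46  19/ 53/169  18/ 56/141  12/217/194  12/217/196  12/215/198  12/213/195
106  19/ 55/ 37  19/ 55/ 37  19/ 57/ 36  17/ 60/ 38  18/ 59/ 65  18/ 58/ 66  12/ 83/ 46  12/ 94/ 46  13/ 89/ 46  11/ 89/ 46
110  21/ 53/ 34  19/ 58/ 35  19/ 58/ 35  17/ 50/ 36  13/ 64/ 36  13/ 62/ 37  17/ 62/ 37  12/ 65/ 39  15/ 65/ 39  12/ 65/ 39
114  17/ 53/ 34  17/ 54/ 33  19/ 60/ 34  17/ 56/ 32  17/ 66/ 35  13/ 64/ 36  17/ 64/ 36  13/ 62/ 37  17/ 64/ 36  13/ 62/ 37
```

The pointer pin (wrist px 233–241, rows 78–104) points straight at the tab. The cover is at 0.779 rad against an index of about 0.79, so roughly 1–2 mm off and well within 8 mm. It is steady and held, so I'm handing in.

```bash
python3 - <<'E'
from rig import ticket
print(ticket.hand_in())
E
```

```text
the job is handed in; nothing more can be done
None
```

I handed the job in at about 19 s, with the laser module pressed home (lens towards the port) and the cover held steady at about 0.78 rad, roughly 2 mm off the index by my measurement; no verdict came back.

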